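Check the bite of a trigger clamp on a guitar headstock glue-up

TASK

Wings are being glued to a guitar headstock, and the one-handed bar clamp lying across its end may have slackened: check its bite. With the outside of your fingers press the clamp's long trigger in towards the grip until it comes up firm, which should be well short of the grip, keep it firmly there for a second without forcing it, then ease it all the way back out (do not let it snap) and move clear. Only the trigger is to be touched: do not grasp it or squeeze it against the grip, leave the small release tab by its hinge alone, and disturb nothing else on the bench.

Things in the scene. Friction and masses are not known exactly. Their poses are not given: they have to be found in the camera images.
- glueup: Plywood gluing board, 190 x 600 x 18 mm, fixed to the bench, carrying a guitar neck blank and two clamps, all rigid except trigger and release tab. Origin: on the bench surface under the middle of the headstock's tip; +y runs along the neck to the heel, +x across it. Grip and trigger of the flat-lying clamp point to -y, past the board's end, with open bench below them.
- neck: Guitar neck blank, brown wood, on the gluing board; same origin and axes as glueup. The headstock with its wings is 90 mm wide, its top 42 mm above the bench; the heel stack at the far end stands 90 mm above the bench.
- screw_clamp: Screw F-clamp standing over the headstock, 117 mm high, bar across at y = 135 mm of the glueup frame, wooden screw handle at +x; same origin and axes as glueup.
- clamp_frame: Steel bar (305 mm, along x at y = -27 mm), fixed jaw and sliding head of the black trigger clamp, lying flat, mid-plane 36 mm and top 53 mm above the bench; same origin and axes as glueup. Fixed jaw: x -85 to -45 mm, y down to -48 mm; sliding head: x 58 to 122 mm, y down to -67 mm.
- grip: Pistol grip of the trigger clamp, black plastic, 31 mm wide, 32 mm thick (20 to 52 mm above the bench), running along -y from the sliding head, its end at about (124, -176) mm of the glueup frame; same origin and axes as glueup.
- trigger_lever: The clamp's long trigger: straight black plastic blade 95 mm long, 13 mm wide, 22 mm thick (25 to 47 mm above the bench), in front of the grip. Origin: on its hinge line beside the head, 36 mm above the bench; its -y runs along the blade to the free end, its +x is the direction in which it is pressed, towards the grip. It turns with the trigger.
- trigger_press (a point): Point on the trigger's outer face (away from the grip), 70 mm from the hinge, half-way up the blade, 36 mm above the bench; axes as trigger_lever (+x into the face, level). Pressing here meets a spring, about 2 N at first and 4.5 N just before the stop; the stop is solid. Held firm means 8 to 20 N here.
- trigger (a joint): Trigger angle, rad: 0 out at rest, growing inward (counter-clockwise from above); 0.27 is where it comes up firm (19 mm of travel at trigger_press; the free end is about 50 mm clear of the grip at rest, 25 mm at the stop). A spring takes it back out; it snaps if the fingers leave it suddenly.
- release_tab (a point): Free tip of the small grey release tab, 26 mm long, that sticks out from the head between the bar and the trigger, 36 mm above the bench, about 90 mm from trigger_press. Leave it alone.
- release (a joint): Angle of the release tab, rad: 0 at rest, grows to 0.35 if pressed (that would slacken the clamp).
- tape: Loose roll core, a ring 62 mm across, 25 mm high, flat on the bench; origin in the middle of its underside.
- brush: Loose glue brush, 160 mm long, 10 mm high, lying on the bench past the grip's end; its length is its x axis.
- caul: Loose wooden clamping block with a cork face, 85 x 28 x 25 mm, lying past the trigger's free end; origin in the middle of its underside.
- glue: Loose white glue bottle, 60 mm across, 165 mm high; origin in the middle of its underside.
- jar: Loose amber jar, 68 mm across, 80 mm high; origin in the middle of its underside.
- mug: Loose white mug, 80 mm across, 95 mm high; origin in the middle of its underside.
- plane: Loose small hand plane, 155 x 46 mm, 50 mm high; origin in the middle of its underside.

How it is judged:
By the outcome, as a careful person would: the job done as asked, in the order asked, and still so for the second after the job is handed in, with the robot touching nothing.
It also fails if it takes over 40 s, if anything falls off the work surface, if the arm or the gripper's body presses on something with over 40 N, if the wrist force passes 120 N, or if a joint passes its speed limit or range.

ROBOT

A 6-joint arm with a two-finger parallel gripper is mounted at the origin on the work surface. World frame = base frame: x ahead of the robot, y to its left, z up, the work surface at z = 0. Lengths are in m, angles in rad, forces in N, time in s.
With the tool pointing down it reaches from about 0.35 to 0.925 m from the base axis. Payload 6.4 kg.
Tool frame: the origin (TCP) lies on the centre line of the jaws, within the pads' length; the fingertips stand 17 mm ahead of it and the grasp point (between the pads) lies 2 mm behind it (ctrl.tip_extent is the distance from the TCP to the fingertips, in m); z points along the fingers, y is the line along which they close (so a half turn about z gives the same grasp; the last joint's range is limited). The gripper opens to 85 mm and grips with 20 to 120 N. Pads are 22 mm wide; open, the fingers measure 114 mm over their backs; the gripper's body (76 mm by 85 mm) begins 54 mm behind the grasp point. The pads swing forward as they close: fully open they stand 13 mm farther back than shut.
Start: joints at [-1.406, 0.245, 1.558, -0, 1.339, -0.174], TCP at [0.216, -0.613, 0.248] pointing down, gripper open.
Joint ranges: [-3.13, 3.13], [-1.02, 2.26], [0.13, 2.54], [-0.95, 4.09], [0.21, 2.88], [-2.74, 2.74]. Speed limits (rad/s): [2.57, 2.57, 3.14, 3.14, 3.14, 3.14].

INTERFACE

Orientations are given as a rotation vector (axis times angle).
In Python, from station import ctrl, effector, kinematics, capture, camera_params, order, models, telemetry gives the robot as it stands. Calls block until the motion is done:
- ctrl.movep(position, orientation): joint-space move of the TCP to a pose.
- ctrl.movel(position, frame=None, v=0.15): straight line of the TCP; frame=None keeps the orientation; v is the mean speed in m/s.
- ctrl.goto_joints(angles): joint-space move.
- effector.open_gripper() and effector.grab(): open the fingers fully, or close them until they stop; the grip force is fixed at half the most.
- ctrl.wait(seconds).
- kinematics.solve_ik(position, orientation): joint angles nearest the present ones, or None.
- capture(name): name is "scene" or "side" or "wrist"; returns (picture, depth): 480x640x3 uint8, blue, green, red; 480x640 float32, m along the optical axis (not along the pixel's ray), 0 where there is no reading.
- camera_params(name): a dict with "camera_matrix" (3x3 intrinsics, pixels), "rvec" (rotation vector, rad) and "tvec" (3), from world to camera coordinates, as OpenCV has them. Camera axes: x right, y down, z forward; pixel columns grow to the right and rows downward; lengths in m; the calibration is good to about 2 mm. The wrist camera is an equidistant fisheye: a pixel r from the principal point sees the ray r / f radians off the axis. A picture is of the moment at which its call begins: read the wrist's pose just before it. camera_params takes no time and is no camera call; for the wrist camera it gives the pose at the moment of the call.
A pose or a line that the arm cannot do raises ctrl.IKError and nothing moves.
- order.close_job(): hands the job in; it is judged then, once.
Trained networks look in the newest picture that a camera, given by its name, has taken for a name from the list of things; names that differ only in an ending like _2 or _b are one class to them, and where a whole thing is asked for, a point or a joint stands for the part that bears it (a point fixed in the world has none). Each returns a list of dicts, best first, with "conf" (0 to 1); they miss things now and then, are a little off and sometimes report something else, mostly with a low value. They report only what shows in the picture. A call takes as long as a camera call.
- models.find_in(camera, label): "position" ([x, y, z] in m, in the coordinates of the camera as it stood for that picture, good to about 4 mm: the middle of the surface that is visible of it).
Readings, each from a call of its own:
- telemetry.current_time(): time.
- telemetry.current_joint_positions(): joint angles.
- telemetry.current_joint_vel(): joint speeds.
- telemetry.current_tau(): joint torques, N m.
- telemetry.current_position(): TCP position.
- telemetry.current_eef_rot(): TCP orientation.
- telemetry.current_wrist_force(): force on the tool from outside, world axes, zero at the start.
- telemetry.current_ft_torque(): the same for the moment, N m.
- telemetry.current_grip_width(): finger opening in m.
- telemetry.current_grasp_force(): force on a finger pad.
Only numpy, scipy, OpenCV 4.12 (cv2) and the standard library are available. Lean on these libraries where they do the work, as an engineer would, in place of code of your own. Each camera call takes 0.05 s, during which the arm holds its last target. There are 200 camera calls.

## Working session

There is one attempt and no reset: what is moved stays moved. The work goes in short steps, each a Python script; the robot and the scene stay as the last script left them, time stands still between calls to the robot, and variables do not carry over. Pictures are saved under pics/ and viewed, at most 10 in all, crops included, and the job is handed in when it is done.

```bash
ls; mkdir -p pics; cat > h.py <<'E'
import numpy as np, cv2
from station import ctrl, effector, kinematics, capture, camera_params, order, models, telemetry
def T(p):
    R=cv2.Rodrigues(np.array(p["rvec"],float))[0]; return R,np.array(p["tvec"],float).ravel()
def c2w(p,x):
    R,t=T(p); return R.T@(np.array(x)-t)
E
python3 - <<'E'
from h import *
for n in ("scene","side"):
    p=camera_params(n); im,d=capture(n); cv2.imwrite(f"pics/{n}0.png",im); np.save(f"pics/{n}d.npy",d)
    for l in ("trigger_lever","grip","clamp_frame","release_tab","screw_clamp","glueup","tape","brush","caul","glue","jar","mug","plane"):
        r=models.find_in(n,l)
        print(n,l,[(c2w(p,k["position"]).round(3).tolist(),round(k["conf"],2)) for k in r[:2]])
print(telemetry.current_time(), ctrl.tip_extent)
E
```

```text
pics
scene trigger_lever [([0.594, -0.022, 0.045], 0.64)]
scene grip [([0.66, -0.018, 0.055], 0.68)]
scene clamp_frame [([0.606, 0.074, 0.051], 0.62)]
scene release_tab []
scene screw_clamp [([0.653, 0.227, 0.044], 0.89), ([0.568, 0.223, 0.039], 0.48)]
scene glueup [([0.567, 0.222, 0.039], 0.89), ([0.594, -0.022, 0.047], 0.57)]
scene tape [([0.442, -0.011, 0.02], 0.7), ([0.663, -0.018, 0.054], 0.7)]
scene brush [([0.657, -0.145, 0.007], 0.58)]
scene caul [([0.507, -0.173, 0.025], 0.68)]
scene glue [([0.527, -0.413, 0.087], 0.82)]
scene jar [([0.667, -0.413, 0.059], 0.57)]
scene mug [([0.371, -0.424, 0.06], 0.79)]
scene plane [([0.451, -0.563, 0.015], 0.97)]
side trigger_lever [([0.587, -0.023, 0.045], 0.65)]
side grip [([0.651, -0.015, 0.052], 0.79)]
side clamp_frame [([0.585, 0.078, 0.047], 0.67)]
side release_tab []
side screw_clamp [([0.655, 0.228, 0.109], 0.86)]
side glueup [([0.581, 0.129, 0.04], 0.77), ([0.66, 0.228, 0.112], 0.48)]
side tape [([0.43, -0.009, 0.02], 0.88), ([0.581, 0.128, 0.037], 0.24)]
side brush [([0.647, -0.117, 0.005], 0.88), ([0.58, 0.132, 0.042], 0.7)]
side caul [([0.496, -0.162, 0.028], 0.72), ([0.576, 0.049, 0.042], 0.65)]
side glue [([0.5, -0.403, 0.085], 0.55)]
side jar [([0.587, -0.017, 0.044], 0.28)]
side mug [([0.35, -0.397, 0.057], 0.66), ([0.525, 0.144, 0.044], 0.6)]
side plane [([0.435, -0.558, 0.02], 0.63)]
1.4 0.017
```

View pics/scene0.png

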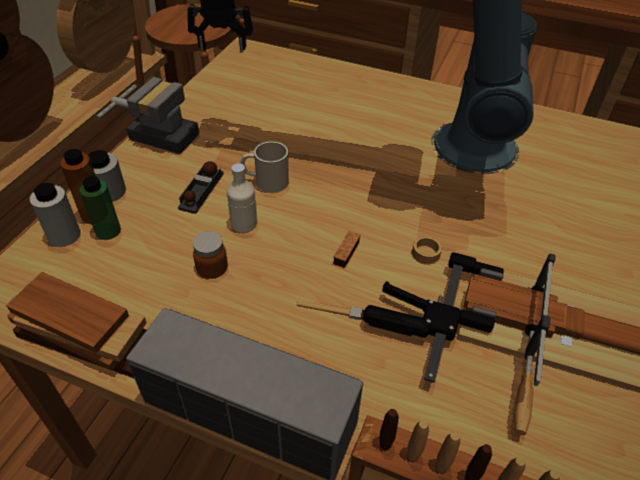

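View pics/side0.png

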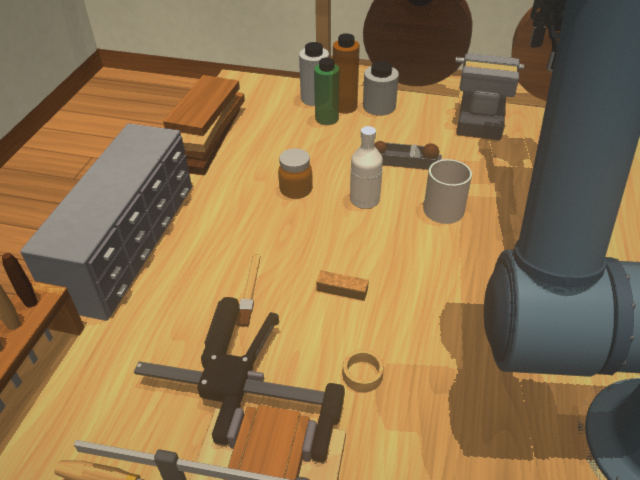

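The scene view shows the trigger running from its hinge at about (430,308) to its tip at (388,290). In the side view it runs from (250,362) to (274,320). The tape (427,249) and caul (347,248) are on the press side of it. Next I'll shut the fingers and look from the wrist camera.

```bash
python3 - <<'E'
from h import *
effector.grab()
best=None
for s in (1,-1):
    o=np.pi*np.array([1,s,0])/np.sqrt(2); q=kinematics.solve_ik([0.54,-0.07,0.28],o); print(s,None if q is None else np.round(q,2))
    if q is not None and (best is None or abs(q[5])<abs(best[1][5])): best=(o,q)
o=best[0]; ctrl.movep([0.54,-0.07,0.28],o)
p=camera_params("wrist"); im,d=capture("wrist"); cv2.imwrite("pics/w0.png",im); np.save("pics/wd.npy",d)
R,t=T(p); np.savez("pics/w.npz",R=R,t=t,K=p["camera_matrix"]); print(p["camera_matrix"],-R.T@t)
for l in ("trigger_lever","grip","release_tab","tape","caul"):
    r=models.find_in("wrist",l); print(l,[(c2w(p,k["position"]).round(3).tolist(),round(k["conf"],2)) for k in r[:2]])
print(telemetry.current_time(),telemetry.current_wrist_force(),telemetry.current_grip_width(),o)
# top-down height map
K=np.array(p["camera_matrix"]); v,u=np.mgrid[:480,:640]; a=(u-K[0,2])/K[0,0]; b=(v-K[1,2])/K[1,1]; r=np.hypot(a,b)+1e-9
ray=np.stack([np.tan(r)*a/r,np.tan(r)*b/r,np.ones_like(r)],-1)
W=(ray*d[...,None]-t)@R; ok=(d>0)&(r<1.3); np.save("pics/W.npy",W)
h=np.zeros((600,600,3),np.uint8)  # 0.5 mm/px..., x:0.40-0.70 up, y:-0.22..0.08 left
i=((0.70-W[...,0])/0.0005).round(); j=((0.10-W[...,1])/0.0005).round()
m=ok&(i>2)&(i<597)&(j>2)&(j<597)&(W[...,2]<0.1)
for ii,jj,c,z in zip(i[m].astype(int),j[m].astype(int),im[m],W[...,2][m]):
    h[ii-1:ii+2,jj-1:jj+2]=[int(min(255,max(0,z)*4000)),c[1],c[2]]
cv2.imwrite("pics/top.png",np.hstack([h]))
E
```

```text
1 [-0.34 -0.03  1.8  -0.    1.37 -0.34]
-1 None
[[371.64829954   0.         317.3915406 ]
 [  0.         371.64829954 235.36165144]
 [  0.           0.           1.        ]] [0.54115648 0.01303951 0.40584256]
trigger_lever [([0.594, -0.027, 0.049], 0.79)]
grip [([0.66, -0.02, 0.048], 0.65)]
release_tab [([0.581, 0.042, 0.051], 0.53)]
tape [([0.432, -0.018, 0.025], 0.68)]
caul [([0.5, -0.175, 0.02], 0.96), ([0.581, 0.045, 0.05], 0.58)]
4.725 [ 0.26028026 -0.08705599  0.61767662] -0.00018029312764829 [2.22144147 2.22144147 0.        ]
```

View pics/w0.png

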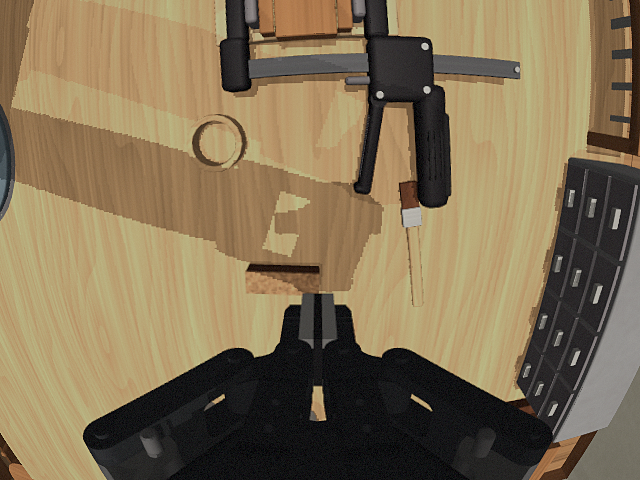

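View pics/top.png

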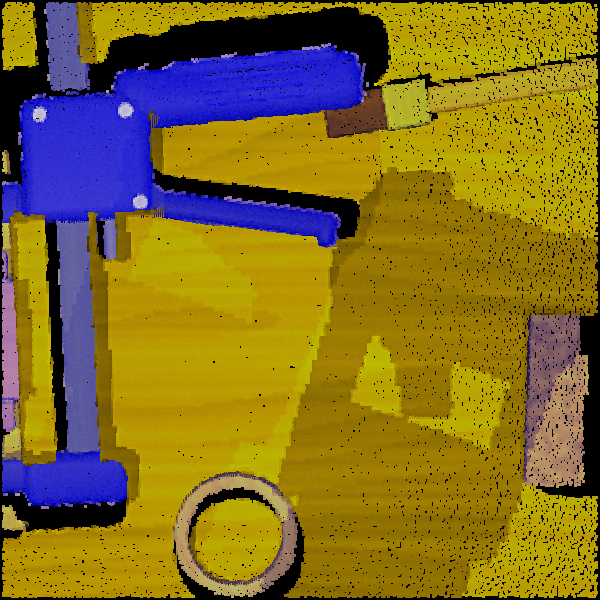

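The wrist view shows the trigger's hinge at (378,97), its tip at (362,188) and the release tab at (357,80). The tape is at (218,142), the caul at (283,280), and the shut fingertips at about (318,300). Now I'll fit the trigger's face and measure the gripper's own profile from the depth.

```bash
python3 - <<'E'
from h import *
W=np.load("pics/W.npy").reshape(-1,3)
m=(W[:,2]>.036)&(W[:,2]<.056)&(W[:,0]>.572)&(W[:,0]<.612)&(W[:,1]<.02)&(W[:,1]>-.09)
P=W[m]; print(len(P),P.min(0),P.max(0))
for a in np.arange(-.075,.02,.01):
    s=P[(P[:,1]>=a)&(P[:,1]<a+.01)]
    if len(s)>5: print(round(a+.005,3),np.percentile(s[:,0],[1,50,99]).round(4),np.percentile(s[:,2],[5,50,95]).round(4))
g=W[(W[:,2]>.2)&(abs(W[:,0]-.54)<.12)&(abs(W[:,1]+.07)<.1)]
for z in np.arange(.255,.40,.01):
    s=g[(g[:,2]>=z)&(g[:,2]<z+.01)]
    if len(s)>3: print("above tip %.3f"%(z-.263+.005), (np.percentile(s[:,0],[1,99])-.54).round(3),(np.percentile(s[:,1],[1,99])+.07).round(3))
E
```

```text
1316 [ 0.57704516 -0.06951272  0.03622582] [0.60599257 0.01984006 0.04945826]
-0.07 [0.5777 0.5864 0.5932] [0.0439 0.0466 0.0484]
-0.06 [0.5773 0.5861 0.5946] [0.0405 0.0467 0.0482]
-0.05 [0.5831 0.589  0.5961] [0.0418 0.0466 0.0481]
-0.04 [0.5842 0.5902 0.5978] [0.0407 0.0469 0.0483]
-0.03 [0.5855 0.5914 0.599 ] [0.042  0.0467 0.0481]
-0.02 [0.5869 0.593  0.6004] [0.042  0.0469 0.0483]
-0.01 [0.5881 0.5938 0.6013] [0.0406 0.0465 0.0482]
-0.0 [0.5888 0.5947 0.6025] [0.0421 0.0467 0.0485]
0.01 [0.5901 0.5964 0.6042] [0.0422 0.0465 0.0483]
0.02 [0.5918 0.5972 0.6053] [0.0417 0.0469 0.0482]
above tip 0.007 [-0.011  0.014] [0.004 0.01 ]
above tip 0.017 [-0.012  0.014] [0.004 0.01 ]
above tip 0.027 [-0.012  0.015] [0.004 0.01 ]
above tip 0.037 [-0.014  0.017] [-0.012  0.011]
above tip 0.047 [-0.031  0.033] [-0.01   0.012]
above tip 0.057 [-0.037  0.039] [-0.011  0.011]
above tip 0.067 [-0.046  0.048] [-0.012  0.016]
above tip 0.077 [-0.053  0.055] [-0.012  0.016]
above tip 0.087 [-0.058  0.06 ] [-0.002  0.016]
above tip 0.097 [-0.056  0.058] [-0.001  0.019]
```

```bash
cat >> h.py <<'E'
H=np.array([.5995,.024]); R0=cv2.Rodrigues(np.pi*np.array([1,1,0.])/np.sqrt(2))[0]
def pose(th,gap,z=.043):
    a=-.13+th; c,s=np.cos(a),np.sin(a); R=np.array([[c,-s,0],[s,c,0],[0,0,1.]])
    return np.r_[H+R[:2,:2]@[-(.020+gap),-.0667],z], cv2.Rodrigues(R@R0)[0].ravel()
def go(th,gap,z=.043,v=.03):
    p,o=pose(th,gap,z); ctrl.movel(p,o,v=v)
def F(bias,th=0):
    f=np.mean([telemetry.current_wrist_force() for _ in range(5)],0)-bias; a=-.13+th
    return -(f@[np.cos(a),np.sin(a),0]), f   # push force along the press direction
E
python3 - <<'E'
from h import *
p,o=pose(0,.03,.15); ctrl.movep(p,o); go(0,.03,v=.12); ctrl.wait(.2)
b=np.array(telemetry.current_wrist_force()); np.save("b.npy",b); print(b,telemetry.current_time())
go(0,.008,v=.06)
g=.008
while g>-.008:
    g-=.0015; t0=telemetry.current_time(); go(0,g,v=.02); f,_=F(b); print(round(g,4),round(f,2),round(telemetry.current_time()-t0,2))
    if f>1.2: break
im,d=capture("wrist"); cv2.imwrite("pics/w1.png",im)
print(telemetry.current_time(), telemetry.current_position()-pose(0,g)[0])
E
```

```text
[-0.10614237  0.35936817  0.85230033] 6.5667
0.0065 0.15 0.25
0.005 0.06 0.25
0.0035 -1.05 0.25
0.002 -0.28 0.25
0.0005 2.66 0.25
8.3833 [-3.72209515e-04  6.01584513e-05 -1.48635715e-04]
```

View pics/w1.png

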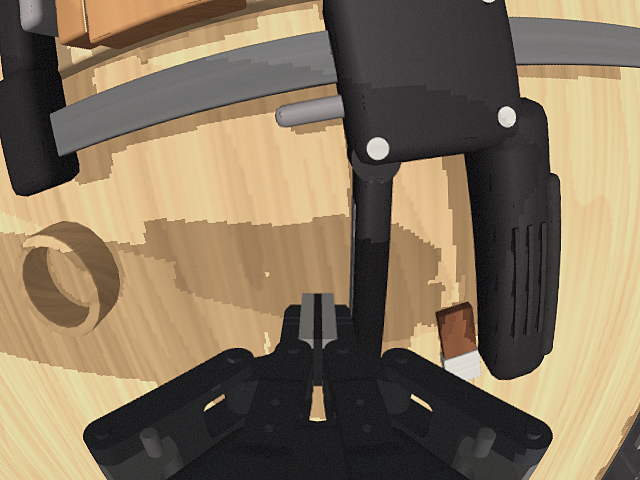

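The shut fingertips at (318,300) stand against the outer face of the blade at (370,280), clear of the release tab at (310,110). Now I'll press, hold, and ease it back out.

```bash
python3 - <<'E'
from h import *
b=np.load("b.npy"); g=.0005; th=0
def step(t):
    global th; th=t; go(th,g,v=.02)
    f,_=F(b,th); print(round(th,3),round(f,1),end="; "); return f
for t in (.05,.1,.15,.19,.22): f=step(t)
while f<10.5 and th<.33:
    f=step(th+(.01 if th<.245 else .004))
print("\nfirm at",th,"t",telemetry.current_time())
t0=telemetry.current_time(); L=[]
while telemetry.current_time()-t0<1.6:
    f=np.mean([F(b,th)[0] for _ in range(2)]); ctrl.wait(.1); L.append(f)
    if f<10 and th<.33: step(th+.002)
    elif f>16.5: step(th-.002)
print("\nhold",np.round(L,1),telemetry.current_position()-pose(th,g)[0],F(b,th)[1])
im,d=capture("wrist"); cv2.imwrite("pics/w2.png",im)
print(th,telemetry.current_time())
E
```

```text
0.05 2.0; 0.1 3.2; 0.15 3.1; 0.19 3.5; 0.22 3.5; 0.23 3.4; 0.24 4.0; 0.25 3.9; 0.254 3.3; 0.258 4.6; 0.262 4.3; 0.266 4.4; 0.27 4.8; 0.274 5.0; 0.278 6.1; 0.282 7.2; 0.286 8.2; 0.29 8.8; 0.294 11.6; 
firm at 0.29400000000000004 t 13.4083
0.296 10.9; 0.298 12.0; 
hold [11.6  9.8 10.9 10.2 10.9 11.2 11.3 11.3 10.4  9.6 12.  11.1] [-1.85597630e-03  4.07527294e-05 -2.69043041e-04] [-11.93550112   0.76514021   5.45144136]
0.29800000000000004 15.1583
```

```bash
python3 - <<'E'
from h import *
b=np.load("b.npy"); g=.0005
for t in (.28,.26,.2,.14,.08,.04,.0):
    go(t,g,v=.015); print(t,round(F(b,t)[0],1),end="; ")
for k in (.003,.006,.010): go(0,k,v=.015); print(k,round(F(b)[0],1),end="; ")
go(0,.035,v=.06); go(0,.035,.2,v=.12)
p=camera_params("wrist"); im,d=capture("wrist"); cv2.imwrite("pics/w3.png",im); print(telemetry.current_time())
for l in ("trigger_lever","release_tab","tape","caul"):
    r=models.find_in("wrist",l); print(l,[(c2w(p,k["position"]).round(3).tolist(),round(k["conf"],2)) for k in r[:1]])
E
```

```text
0.28 5.8; 0.26 4.3; 0.2 4.4; 0.14 3.5; 0.08 2.6; 0.04 2.2; 0.0 1.9; 0.003 -1.0; 0.006 -0.1; 0.01 -0.6; 20.7583
trigger_lever [([0.595, -0.025, 0.049], 0.94)]
release_tab [([0.578, 0.042, 0.047], 0.83)]
tape [([0.435, -0.019, 0.024], 0.96)]
caul [([0.466, -0.168, 0.014], 0.6)]
```

View pics/w3.png

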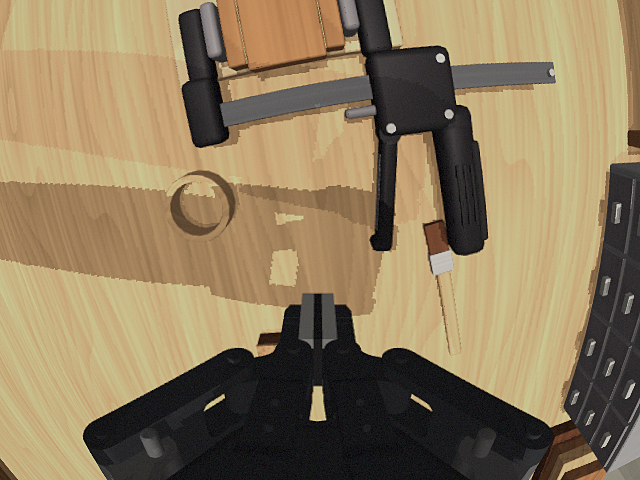

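The trigger is back at rest, with its tip at (380,242). The tab (360,113), tape (202,205) and brush (438,262) haven't moved, and the caul is partly hidden behind the gripper at (268,340). The gripper is clear of everything, so I'll hand the job in.

```bash
python3 -c "
from h import *
print(order.close_job())"
```

```text
the job is handed in; nothing more can be done
None
```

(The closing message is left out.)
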